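Free the ratchet lift's pawl with a rod and let the heat sink down

ROBOT

A 6-joint arm with a two-finger parallel gripper is mounted at the origin on the work surface. World frame = base frame: x ahead of the robot, y to its left, z up, the work surface at z = 0. Lengths are in m, angles in rad, forces in N, time in s.
With the tool pointing down it reaches from about 0.275 to 0.875 m from the base axis. Payload 12.5 kg.
Tool frame: the origin (TCP) lies between the finger pads; the fingertips stand 22 mm ahead of it and the grasp point (between the pads) lies 3 mm ahead of it; z points along the fingers, y is the line along which they close (so a half turn about z gives the same grasp; the last joint's range is limited). The gripper opens to 85 mm and grips with 20 to 120 N. Pads are 22 mm wide; open, the fingers measure 114 mm over their backs; the gripper's body (76 mm by 85 mm) begins 54 mm behind the grasp point. The pads swing forward as they close: fully open they stand 13 mm farther back than shut.
Start: joints at [-1.429, 0.351, 1.652, -0, 1.139, -0.085], TCP at [0.124, -0.536, 0.253] pointing down, gripper open.
Joint ranges: [-2.75, 2.75], [-0.79, 2.1], [0.01, 2.65], [-1.57, 4.71], [0.07, 3.14], [-2.87, 2.87]. Speed limits (rad/s): [2.22, 2.22, 2.79, 3.14, 3.14, 3.14].

INTERFACE

Orientations are given as a rotation vector (axis times angle).
In Python, from rig import * gives the robot as it stands. Calls block until the motion is done:
- goto(position, orientation): joint-space move of the TCP to a pose.
- movel(position, ori=None, rate=0.15): straight line of the TCP; ori=None keeps the orientation; rate is the mean speed in m/s.
- set_joints(angles): joint-space move.
- gripper_to(opening, f_grip=None): opening from 0.0 (shut) to 1.0 (fully open); f_grip is the grip in N (None keeps the last); returns when the fingers have stopped.
- dwell(seconds).
- ik(position, orientation): joint angles nearest the present ones, or None.
- get_obs(): the state.
- get_image(name): name is "scene" or "top"; returns a dict with "color" (384x512x3 uint8, red, green, blue), "K" (3x3 intrinsics, pixels), "R" (3x3) and "t" (3): a world point X has camera coordinates R X + t. Camera axes: x right, y down, z forward; pixel columns grow to the right and rows downward; lengths in m; the calibration is good to about 2 mm. A picture is of the moment at which its call begins. There is no depth.
A pose or a line that the arm cannot do raises MotionError and nothing moves.
- close_job(): hands the job in; it is judged then, once.
Trained networks look in a picture, given as the dict that the camera call returned (one of the last four; its "shot" number tells which), for a name from the list of things; names that differ only in an ending like _2 or _b are one class to them, and where a whole thing is asked for, a point or a joint stands for the part that bears it (a point fixed in the world has none). Each returns a list of dicts, best first, with "score" (0 to 1); they miss things now and then, are a little off and sometimes report something else, mostly with a low value. They report only what shows in the picture. A call takes as long as a camera call. They do not tell look-alikes from the thing itself.
- look_for(picture, name): "centre" ([x, y, z] in m, in world coordinates, good to about 4 mm: the middle of the surface that is visible of it).
- cut_out(picture, name): "pixels" (384x512 bool, what is visible of it).
- tip_of(picture, name): "centre" ([x, y, z] in m, in world coordinates, good to about 4 mm: a listed point, or the origin of a listed thing).
The state is a dict: "time": time; "qpos": joint angles; "joint_velocities": joint speeds; "effort": joint torques, N m; "tcp_pos": TCP position; "eef_rot": TCP orientation; "ft_force": force on the tool from outside, world axes, zero at the start; "torque": the same for the moment, N m; "opening": opening from 0.0 (shut) to 1.0 (fully open); "grasp_force": force on a finger pad.
Only numpy, scipy, OpenCV 4.12 (cv2) and the standard library are available. Lean on these libraries where they do the work, as an engineer would, in place of code of your own. Each camera call takes 0.05 s, during which the arm holds its last target. There are 200 camera calls.

TASK

Take the release rod out of its cradle, put its thin shaft under the tail of the ratchet lift's pawl and lift the tail to free the pawl, holding it free until the carriage with the copper heat sink has sunk all the way onto its rest pad. Then lay the rod back in its cradle the way it lay before. Touch the lift only with the rod, never press on it harder than 10 N (the pawl's upper stop is delicate and the height of the pawl is not known exactly, so go by feel), and leave the other things on the cart where they are.

Things in the scene. Friction and masses are not known exactly. Their poses are not given: they have to be found in the camera images.
- rod_grip (a point): Loose rod, 0.12 kg: aluminium handle 100 long, 14 wide, 18 high (mm), then a coaxial round steel shaft 8 thick, 90 long. This is the grip point on its axis near the balance point; x axis points to the shaft's tip: handle from 70 behind to 30 ahead of it, shaft from 30 to 120 ahead. At first it lies level in the cradle, its axis 50 above the cart top, shaft pointing away from the robot.
- cradle_seat (a point): Where the rod's grip point belongs, 50 mm above the cart; x axis towards where the shaft's tip belongs. Fixed cradle: black base 170 x 70 x 8 mm, two posts 8 mm thick with 12 mm deep notches open upward: one 58 mm behind this point (22 wide, bottom 41 above the cart, for the handle), one 70 mm ahead (16 wide, bottom 46 above the cart, for the shaft).
- lift: Ratchet lift, fixed. Origin on the cart top, z up. Base plate x -65..65, y -75..125 mm, 12 thick. Posts at x -33 and 33, y 20, under a cap 264 high, guide the carriage: copper heat sink on its +y side, toothed rack (10 mm pitch) facing -y. A spring pawl hangs before the rack from a pivot at y -6, z about 145 and holds a tooth from below. Its pivot block is on a post at x 46, y -12, 212 high.
- pawl_tail (a point): Nominal point on the underside of the pawl's flat tail, 142 mm above the cart, at lift x 0, y -55 mm; axes as the lift's. Tail 14 mm wide (x), 7 thick, level, sticking out to lift y -72; nothing under it down to the base plate. The pivot block is clamped up to 12 mm higher or lower on each lift, and pawl and tail with it: this point does NOT show that, feel for it.
- pawl_pivot (a point): Nominal pivot of the pawl (same 12 mm doubt in height); it turns about x. A rod lying along x under the tail at lift y -55 mm feels 2 to 5 N from first contact; about 7 mm higher the nose leaves the rack, about 12 mm above first contact is a rigid, delicate stop. Stay between. Let down, the spring shuts the pawl and it catches the next tooth.
- carriage (a joint): Height of the lift's carriage with the heat sink above its lowest position, m: 0 = resting on the rest pad, at the start 0.03 to 0.085. It cannot sink while the pawl is engaged; with the pawl held free it sinks by itself, braked by a damper, at about 18 to 35 mm/s.
- cup: Bystander: brass tip-cleaning cup, loose, 68 mm across, 40 mm high; origin under its centre.
- bin: Bystander: clear acrylic parts bin, loose, 110 x 90 x 50 mm; origin under its centre.
- iron_stand: Bystander: matte black soldering iron leaning in a coiled chrome holder on a dark steel foot 120 x 100 mm, about 190 mm high, loose; the iron leans from the foot towards the stand's -x side; origin under the foot's centre.
- fan_switch (a joint): Bystander: red toggle switch of the fume fan on a small grey block at the left of the cart; 0 as it stands, grows as it is flipped away from the robot, rad.
Not all that is in view belongs to the job. Of the things like the part that bears rod_grip, leave any that is blue, green or turquoise; of the rest the larger one is meant.

How it is judged:
On the way, in this order (a step that is already met when the one before it is completed fails the run):
1. the rod is lifted out of its cradle ((z of rod_grip in the frame of cradle_seat above 0.02 m or horizontal distance between rod_grip and cradle_seat above 0.15 m)), for 0.1 s.
2. the rod is away from the cradle and presses on the lift while the carriage sinks (contact force between rod and lift above 0.5 N and velocity of joint carriage below -0.005 m/s and horizontal distance between rod_grip and cradle_seat above 0.1 m), for 0.1 s.
3. the carriage rests on its pad while the rod is still away from its cradle (value of joint carriage below 0.002 m and horizontal distance between rod_grip and cradle_seat above 0.1 m), for 0.1 s.
At the end, for the whole second after the job is handed in: The carriage with the heat sink is down on its rest pad (within 3 mm), the rod lies at rest in both notches of its cradle, the grip point within 20 mm along and across and 6 mm in height of the seat and the rod within 0.12 rad of the seat's direction, and the robot has let go (value of joint carriage below 0.003 m and horizontal distance between rod_grip and cradle_seat below 0.02 m and z of rod_grip in the frame of cradle_seat between -0.006 and 0.006 m and angle between the x axis of rod_grip and the x axis of cradle_seat, either way round below 0.12 rad and linear speed of rod below 0.02 m/s); the robot touches nothing.
It fails at once if the rod presses on the lift harder than 10 N (contact force between rod and lift above 10 N).
It fails at once if the robot itself touches the lift (contact force between any of the fingers, the arm and lift above 1 N).
It fails at once if the cup, the bin or the iron stand is moved by more than 20 mm (distance of any of cup, bin, iron_stand from where it was at the start of the episode above 0.02 m).
It fails at once if the fan switch is moved (value of joint fan_switch above 0.2 rad).
It also fails if it takes over 67 s, if anything falls off the work surface, if the arm or the gripper's body presses on something with over 40 N, if the wrist force passes 120 N, or if a joint passes its speed limit or range.

## Working session

There is one attempt and no reset: what is moved stays moved. The work goes in short steps, each a Python script; the robot and the scene stay as the last script left them, time stands still between calls to the robot, and variables do not carry over. Pictures are saved under pics/ and viewed, at most 10 in all, crops included, and the job is handed in when it is done.

```bash
mkdir -p pics; ls; python3 - <<'E'
from rig import *
import cv2,numpy as np
o=get_obs();print(o['time'],o['tcp_pos'],o['eef_rot'],o['ft_force'])
for n in("scene","top"):
    p=get_image(n);cv2.imwrite(f"pics/{n}0.png",cv2.resize(p["color"][:,:,::-1],None,fx=1.5,fy=1.5))
    print(n,-p["R"].T@p["t"],p["R"].tolist())
    for k in("rod_grip","cradle_seat","lift","pawl_tail","pawl_pivot","cup","bin","iron_stand"):
        r=tip_of(p,k);print(k,[(np.round(a["centre"],3).tolist(),round(a["score"],2)) for a in r])
    r=look_for(p,"rod_grip");print([(np.round(a["centre"],3).tolist(),round(a["score"],2)) for a in r])
print(get_obs()['time'])
E
```

```text
pics
0.0 [ 0.12366099 -0.53560094  0.2527492 ] [-3.12024530e+00 -3.55354783e-01  5.44807696e-05] [-0.6051004  -0.06183983 -0.27925656]
scene [ 1.10783123 -0.48472038  1.3177629 ] [[0.6332315473248888, 0.7739606104627825, -0.0016676104472505002], [0.6595386745414444, -0.5407399061196149, -0.5221198049431423], [-0.40500190648519363, 0.3295228783890841, -0.8528705226243497]]
rod_grip [([0.678, -0.302, 0.008], 0.68), ([0.281, -0.267, 0.011], 0.67), ([0.504, -0.175, 0.052], 0.64), ([0.488, -0.028, 0.008], 0.57), ([0.455, -0.329, 0.005], 0.55)]
cradle_seat [([0.495, -0.173, 0.051], 0.87)]
lift [([0.628, 0.127, 0.002], 0.75), ([0.406, 0.356, -0.002], 0.44)]
pawl_tail [([0.625, 0.072, 0.146], 0.8)]
pawl_pivot [([0.627, 0.121, 0.145], 0.6)]
cup [([0.708, -0.13, 0.002], 0.59)]
bin [([0.409, 0.355, -0.001], 0.95)]
iron_stand [([0.526, -0.48, 0.006], 0.97), ([0.501, -0.176, 0.051], 0.63)]
[([0.679, -0.303, 0.013], 0.69), ([0.288, -0.27, 0.02], 0.66), ([0.509, -0.177, 0.059], 0.5), ([0.455, -0.331, 0.009], 0.43)]
top [ 0.31347342 -0.02647293  1.23335807] [[-0.0074426434644421805, -0.9999589529799506, -0.005167147520841804], [-0.9868990491433449, 0.008178064087368726, -0.16113157998277228], [0.16116722327515245, 0.0039002080744281764, -0.9869194062935196]]
rod_grip [([0.496, -0.178, 0.049], 0.84), ([0.677, -0.304, 0.007], 0.76), ([0.488, -0.028, 0.008], 0.69), ([0.28, -0.268, 0.011], 0.67), ([0.459, -0.327, 0.009], 0.52)]
cradle_seat [([0.493, -0.172, 0.051], 0.9)]
lift [([0.625, 0.126, -0.0], 0.97), ([0.529, -0.477, 0.005], 0.6)]
pawl_tail [([0.496, -0.174, 0.05], 0.72)]
pawl_pivot [([0.631, 0.119, 0.143], 0.64)]
cup [([0.711, -0.137, 0.001], 0.77), ([0.408, 0.353, -0.0], 0.28)]
bin [([0.411, 0.351, 0.004], 0.82)]
iron_stand [([0.528, -0.477, 0.002], 0.79)]
[([0.676, -0.302, 0.016], 0.87), ([0.287, -0.263, 0.016], 0.54), ([0.496, -0.176, 0.058], 0.52), ([0.486, -0.029, 0.012], 0.49), ([0.456, -0.323, 0.013], 0.47)]
1.0
```

View pics/scene0.png

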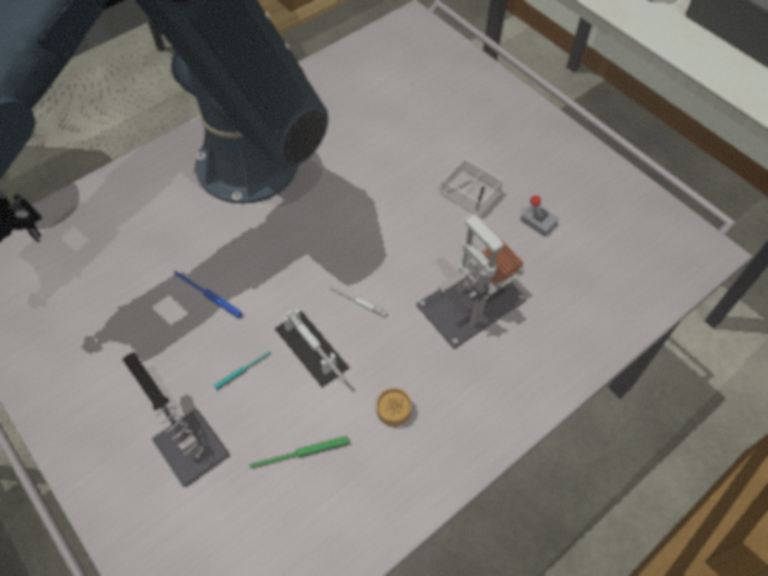

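View pics/top0.png

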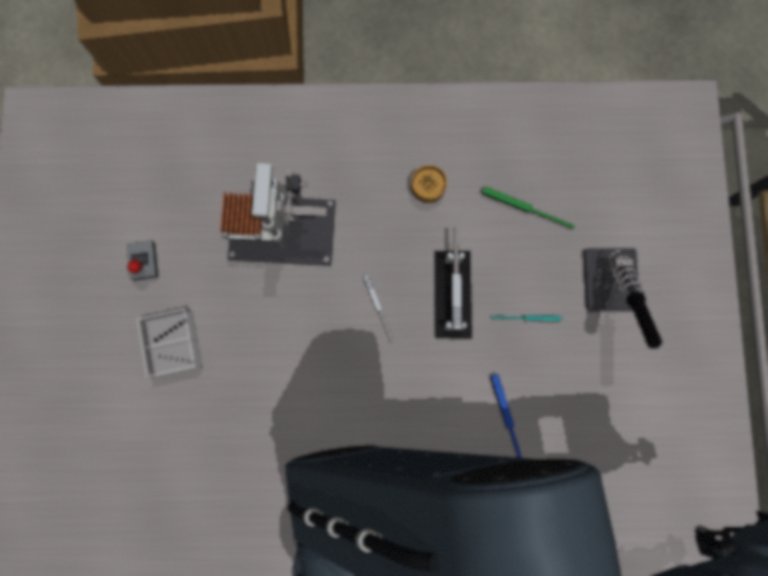

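The scene picture shows the cart with the lift at (480,290) and the cradle with a silver rod at (312,345). The top picture shows the lift at (280,220), its tail pointing right at (310,210), and the cradle rod at (456,290).

Rod candidates (top picture pixels):
- blue (505,415), green (527,207) and teal (527,318): ruled out by colour
- small grey driver (375,300): the smaller of the rest
- silver rod in the cradle (456,290): the larger one and the only one in a cradle, so this is the one meant

I'll measure it and confirm with a crop.

```bash
cat > h.py <<'E'
from rig import *
import numpy as np,cv2
from scipy.spatial.transform import Rotation as Ro
def toplane(p,uv,z):
    uv=np.atleast_2d(uv).astype(float)
    d=(np.linalg.inv(p["K"])@np.c_[uv,np.ones(len(uv))].T).T@p["R"]
    c=-p["R"].T@p["t"]; s=(z-c[2])/d[:,2]
    return (c+d*s[:,None])[:,:2]
def proj(p,X):
    q=p["R"]@np.asarray(X,float)+p["t"];q=p["K"]@q;return q[:2]/q[2]
def dark_rect(p,ctr,z,half,thr=75):
    g=p["color"].max(2); xs=np.argwhere(g<thr)[:,::-1]
    w=toplane(p,xs,z); w=w[np.max(abs(w-ctr),axis=1)<half]
    (c,s,a)=cv2.minAreaRect((w*1000).astype(np.float32)); return np.array(c)/1000,s,a,len(w)
def down(yaw): # tool z down, tool y along world dir (yaw+90deg)
    c,s=np.cos(yaw),np.sin(yaw)
    y=np.array([-s,c,0]);zz=np.array([0,0,-1.]);x=np.cross(y,zz)
    return Ro.from_matrix(np.c_[x,y,zz])
E
python3 - <<'E'
from h import *
P={n:get_image(n) for n in("scene","top")}
ims=[]
for n,p in P.items():
    r=[a for a in cut_out(p,"rod_grip")]
    u0=proj(p,[.5,-.175,.05])
    for a in r:
        m=a["pixels"]; uv=np.argwhere(m)[:,::-1]
        if np.min(np.linalg.norm(uv-u0,axis=1))>4: continue
        print(n,round(a["score"],2),len(uv))
        for z in(.04,.05,.06):
            w=toplane(p,uv,z);vx,vy,x,y=cv2.fitLine((w*1000).astype(np.float32),cv2.DIST_HUBER,0,.01,.01).ravel()
            print(z,"yaw",np.degrees(np.arctan2(vy,vx)),"y at x=.5:",y+(500-x)*vy/vx,"x range",w[:,0].min(),w[:,0].max())
    for nm,c,z,h in(("cradle",(.495,-.173),.008,.105),("lift",(.626,.14),.012,.13)):
        print(n,nm,dark_rect(p,np.array(c),z,h))
    for X in([.495,-.175,.05],[.626,.09,.1]):
        u,v=proj(p,X).astype(int);c=p["color"][max(v-50,0):v+50,max(u-50,0):u+50,::-1]
        ims.append(cv2.resize(c,(380,290),interpolation=cv2.INTER_CUBIC))
cv2.imwrite("pics/crop1.png",np.vstack([np.hstack(ims[:2]),np.hstack(ims[2:])]))
E
```

```text
scene 0.76 292
0.04 yaw -0.71366656 y at x=.5: -174.85861 x range 0.4245121983464869 0.6175846474976123
0.05 yaw -0.71070457 y at x=.5: -177.2246 x range 0.42985997478546323 0.6214214045677953
0.06 yaw -0.7112398 y at x=.5: -179.58978 x range 0.43520775122443955 0.6252581616379782
scene cradle (array([ 0.504707  , -0.17714337]), (63.08055877685547, 163.10829162597656), 89.10043334960938, 552)
scene lift (array([0.66436951, 0.16716095]), (137.43727111816406, 97.03329467773438), 55.104976654052734, 422)
top 0.67 351
0.04 yaw -0.63636434 y at x=.5: -176.6172 x range 0.42717745320890144 0.6192631371001367
0.05 yaw -0.6386124 y at x=.5: -175.3748 x range 0.4262246458697301 0.6167007065632777
0.06 yaw -0.6408367 y at x=.5: -174.13255 x range 0.4252718385305588 0.6141382760264186
top cradle (array([ 0.49967438, -0.17476262]), (67.822021484375, 167.01138305664062), 89.4374008178711, 1000)
top lift (array([0.64956757, 0.15031573]), (194.90792846679688, 172.80035400390625), 86.6004638671875, 1692)
```

View pics/crop1.png

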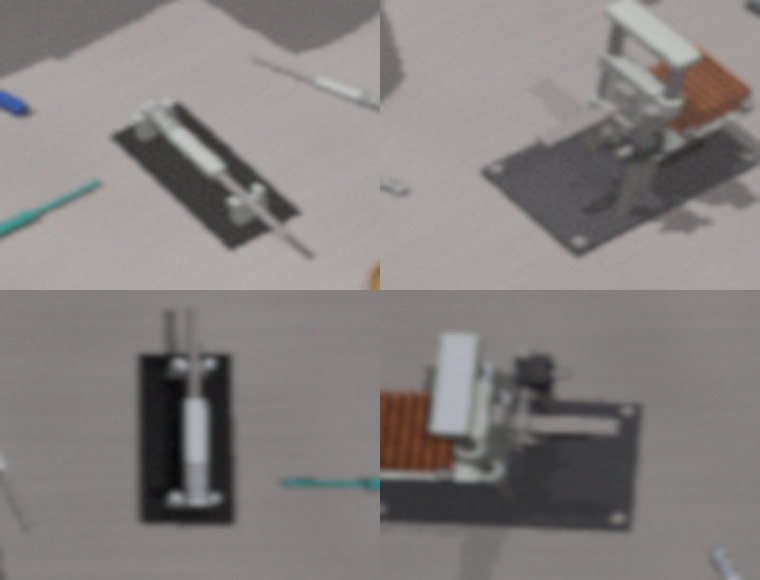

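The crop confirms it: a silver rod with handle and shaft, lying in the black cradle with the shaft pointing away from the robot. The two axis fits agree at a height near 0.05 m, and the length is about 190 mm, which matches. The grip point is about (0.498, -0.176, 0.05) and the rod's yaw is about -0.7°. The lift's yaw is about -3.6°. Picking up the rod now.

```bash
sed -i 's/y=np.array(\[-s,c,0\])/y=np.array([s,-c,0])/' h.py; cat >> h.py <<'E'
RY=np.radians(-0.7); RP=np.array([.498,-.176,.053]); LY=np.radians(-3.6)
def rv(yaw): return down(yaw).as_rotvec()
def st(s=""):
    o=get_obs();print(s,round(o["time"],2),np.round(o["tcp_pos"],4),"F",np.round(o["ft_force"],2),"T",np.round(o["torque"],2),"op",round(float(o["opening"]),3),np.round(o["grasp_force"],1));return o
E
python3 - <<'E'
from h import *
p=get_image("top"); u0=proj(p,[.626,.09,.1]).astype(int)-50
f=lambda x,y:u0+np.array([(x-380)/3.8,(y-290)/2.9])
a,b=toplane(p,[f(641,403),f(632,528)],.012)
d=(a-b);print("edge",a,b,"yaw",np.degrees(np.arctan2(d[1],d[0])),"len",np.linalg.norm(d))
x=d/np.linalg.norm(d);y=np.array([-x[1],x[0]]);print("origin",(a+b)/2+.075*y)
print("tail end",toplane(p,[f(617,425)],.149))
gripper_to(1.0,120)
goto(RP+[0,0,.2],rv(RY));st("above")
movel(RP+[0,0,.04],rate=.2);movel(RP,rate=.06);st("at")
gripper_to(0.0,120);st("grip")
movel(RP+[0,0,.09],rate=.1);dwell(.3);st("up")
p=get_image("scene");u,v=proj(p,RP+[0,0,.08]).astype(int)
q=get_image("top");u2,v2=proj(q,RP+[0,0,.08]).astype(int)
cv2.imwrite("pics/up.png",np.hstack([cv2.resize(i["color"][b-60:b+60,a-60:a+60,::-1],(390,390),interpolation=2) for i,a,b in((p,u,v),(q,u2,v2))]))
E
```

```text
edge [0.68536792 0.04696138] [0.557695   0.05355203] yaw -2.955061708515888 len 0.1278429233565264
origin [0.62539791 0.12515697]
tail end [[0.62356741 0.05495797]]
above 3.35 [ 0.4978 -0.1767  0.253 ] F [-1.07 -0.67  0.54] T [-0.01  0.04 -0.03] op 0.999 0.0
at 5.12 [ 0.4981 -0.1761  0.0531] F [-0.45 -0.    0.73] T [ 0.01  0.04 -0.04] op 1.003 0.0
grip 5.78 [ 0.4981 -0.176   0.0533] F [-1.35 -0.33  4.84] T [0.24 0.21 0.02] op 0.14 117.1
up 7.13 [ 0.4979 -0.1759  0.1427] F [ 0.18 -0.04 -1.08] T [-0.04  0.05  0.05] op 0.139 117.0
```

View pics/up.png

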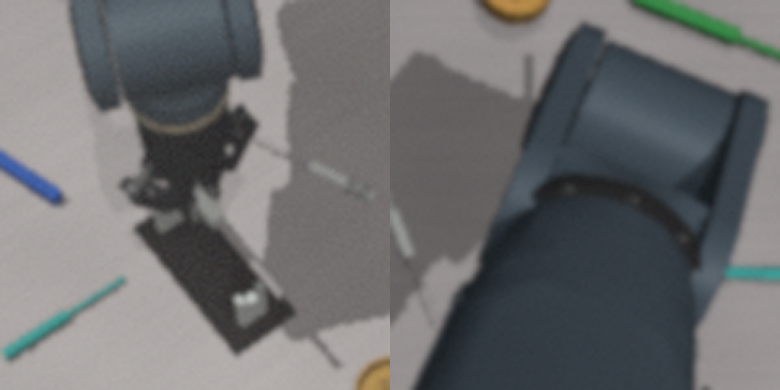

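The rod is held level, with a grip opening of about 0.14, or 12 to 14 mm. Next is moving to the lift's near side, inserting from -x below the tail, and feeling upwards.

```bash
cat >> h.py <<'E'
O=np.array([.626,.1262]); RL=np.array([[np.cos(LY),-np.sin(LY)],[np.sin(LY),np.cos(LY)]])
def LP(x,y,z): return np.r_[O+RL@[x,y],z]   # TCP pose for grip point at lift x,y; axis height z
def ft(n=8,dt=.02):
    a=[]
    for _ in range(n):
        dwell(dt);o=get_obs();a.append(np.r_[o["ft_force"],o["torque"]])
    return np.mean(a,0),np.std(a,0)
E
python3 - <<'E'
from h import *
movel(LP(-.20,-.055,.143),rv(LY),rate=.2)
movel(LP(-.20,-.055,.118),rate=.1);st("staged")
movel(LP(-.097,-.055,.118),rate=.1);dwell(.3);o=st("under")
b,s=ft(15);print("bias",np.round(b,2),"std",np.round(s,2))
z=.118;c=0
while z<.158:
    z+=.001;movel(LP(-.097,-.055,z),rate=.02)
    m,_=ft(5);d=m-b
    if d[2]<-1.2: print(round(z,4),np.round(d,2)) 
    c=c+1 if d[2]<-1.2 else 0
    if c==2: break
    if d[2]<-6: break
st("contact");get_image("top")
E
```

```text
staged 9.13 [0.4229 0.0836 0.1179] F [-0.55  0.29 -0.95] T [-0.01  0.05  0.01] op 0.14 117.0
under 10.62 [0.5256 0.0775 0.1181] F [ 1.02 -0.35 -0.91] T [ 0.02 -0.05 -0.03] op 0.141 117.0
bias [-0.07  0.18 -1.39  0.01  0.02 -0.01] std [0.57 0.49 0.34 0.03 0.03 0.04]
0.146 [-0.06 -0.27 -1.49  0.    0.11  0.01]
0.147 [ 0.23 -0.12 -3.26  0.    0.3   0.  ]
contact 20.53 [0.5256 0.0774 0.1468] F [-0.84 -0.48 -4.7 ] T [-0.01  0.38 -0.  ] op 0.145 117.0
```

Contact at TCP z of about 0.1455. The moment/force ratio is 0.092 m, so it is the tail. Raising to about 9 mm above contact with a force guard.

```bash
python3 - <<'E'
from h import *
b=np.array([-.07,.18,-1.39,.01,.02,-.01])
z=.147
while z<.1546:
    z+=.001 if z<.152 else .0005
    movel(LP(-.097,-.055,z),rate=.02);m,_=ft(4);d=m-b
    print(round(z,4),np.round(d[[2,4]],2))
    if d[2]<-6.5: print("guard");z-=.001;movel(LP(-.097,-.055,z),rate=.02);break
st()
p=get_image("scene");dwell(.7);q=get_image("scene")
u,v=proj(p,[.63,.12,.15]).astype(int)
cv2.imwrite("pics/sink.png",np.hstack([cv2.resize(i["color"][v-60:v+60,u-60:u+60,::-1],(390,390),interpolation=2) for i in(p,q)]))
m,_=ft(6);print(np.round(m-b,2));st()
E
```

```text
0.148 [-3.38  0.4 ]
0.149 [-3.21  0.44]
0.15 [-3.17  0.48]
0.151 [-2.31  0.51]
0.152 [-2.76  0.52]
0.1525 [-2.23  0.44]
0.153 [-2.47  0.36]
0.1535 [-2.85  0.29]
0.154 [-2.7  0.3]
0.1545 [-2.94  0.27]
0.155 [-2.87  0.28]
 24.07 [0.5258 0.0774 0.155 ] F [-0.47  0.96 -3.13] T [0.14 0.31 0.11] op 0.139 117.0
[-0.01  0.72 -2.92  0.14  0.27  0.09]
 24.97 [0.5257 0.0774 0.155 ] F [-0.04  1.53 -4.41] T [0.17 0.27 0.1 ] op 0.14 117.0
```

View pics/sink.png

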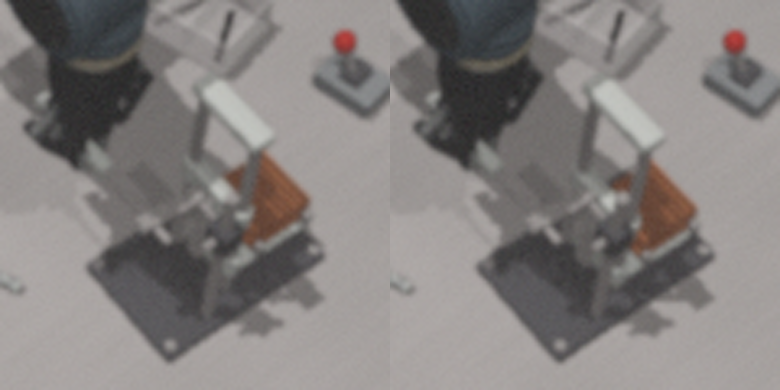

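The heat sink is sinking: its top edge moved from row 150 to about 165 between the two frames. I'll hold here until it stops.

```bash
python3 - <<'E'
from h import *
b=np.array([-.07,.18,-1.39,.01,.02,-.01])
prev=None;same=0
for i in range(14):
    p=get_image("scene");c=p["color"].astype(int);u,v=proj(p,[.63,.17,.1]).astype(int)
    s=c[v-60:v+50,u-45:u+45];m=(s[...,0]-s[...,2]>45)&(s[...,0]-s[...,1]>25)&(s[...,0]<190)
    y=np.argwhere(m)[:,0].mean();f,_=ft(4)
    print(round(get_obs()["time"],2),round(y,2),m.sum(),np.round((f-b)[[2,4]],2))
    same=same+1 if prev is not None and abs(y-prev)<.15 else 0
    if same>=3: break
    prev=y;dwell(.35)
r=cv2.resize(p["color"][v-70:v+50,u-60:u+60,::-1],(500,500),interpolation=2);cv2.imwrite("pics/down.png",r)
E
```

```text
25.08 55.41 227 [-2.57  0.27]
25.55 55.27 197 [-2.68  0.27]
26.02 55.25 197 [-2.94  0.26]
26.48 55.51 197 [-2.64  0.26]
26.95 55.41 202 [-2.78  0.24]
27.42 55.27 201 [-2.64  0.25]
27.88 55.38 200 [-3.03  0.24]
```

View pics/down.png

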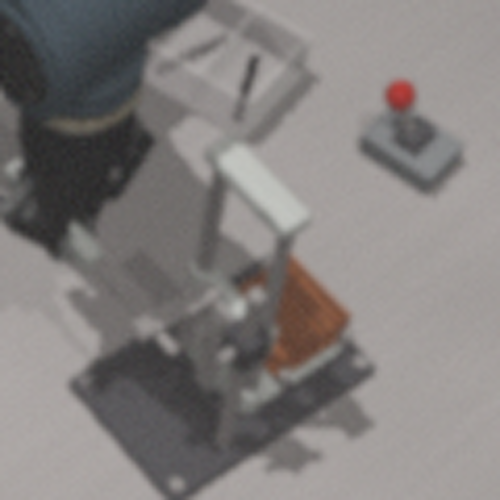

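The carriage has been still for over 2.5 s with the pawl still held free at about 2.8 N, and its tray is down at the base plate. Letting the pawl down, backing out, and returning above the cradle to check the rod's pose in the hand.

```bash
python3 - <<'E'
from h import *
movel(LP(-.097,-.055,.120),rate=.03)
movel(LP(-.20,-.055,.120),rate=.1)
movel(LP(-.20,-.055,.143),rate=.1)
movel(RP+[0,0,.09],rv(RY),rate=.2);dwell(.3);st("above cradle")
p=get_image("scene");u,v=proj(p,RP+[0,0,.08]).astype(int)
im=cv2.resize(p["color"][v-60:v+60,u-60:u+60,::-1],(390,390),interpolation=2)
cv2.imwrite("pics/back.png",np.hstack([cv2.imread("pics/up.png")[:,:390],im]))
for n in("scene","top"):
  q=p if n=="scene" else get_image(n)
  for a in cut_out(q,"rod_grip"):
    uv=np.argwhere(a["pixels"])[:,::-1]
    w=toplane(q,uv,.14);k=np.linalg.norm(w-[.56,-.177],axis=1)
    if k.min()<.02:
        g=cv2.fitLine((w*1000).astype(np.float32),cv2.DIST_HUBER,0,.01,.01).ravel()
        print(n,len(uv),np.degrees(np.arctan2(g[1],g[0])),g[3]+(500-g[2])*g[1]/g[0],w[:,0].max())
for r in look_for(p,"carriage"): print("carriage",np.round(r["centre"],3),round(r["score"],2))
E
```

```text
above cradle 32.57 [ 0.498  -0.1757  0.1431] F [-0.07 -0.97 -1.47] T [0.01 0.01 0.02] op 0.145 117.4
carriage [0.646 0.194 0.05 ] 0.86
```

View pics/back.png

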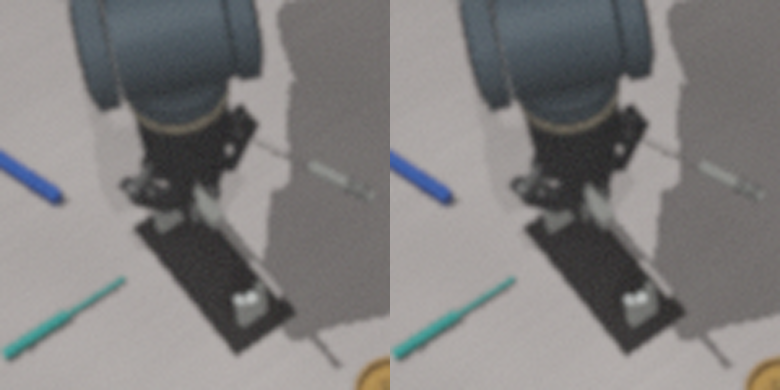

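The rod looks the same in the hand as before the lift work, with the tip within about 2 px (left (288,298), right (675,292)). Lowering with force monitoring.

```bash
python3 - <<'E'
from h import *
b,_=ft(8)
movel(RP+[0,0,.014],rate=.1)
h=.014
while h>.0005:
    h-=.0015;movel(RP+[0,0,max(h,.0005)],rate=.03);m,_=ft(4);d=m-b
    if abs(d[2])>2: print(round(h,4),np.round(d,2))
    if d[2]>8: break
st("seat")
gripper_to(.3);dwell(.2);gripper_to(1.0);dwell(.2);st("open")
movel(RP+[0,0,.06],rate=.1);movel(RP+[0,0,.22],rate=.2)
set_joints([-1.429,.351,1.652,0,1.139,-.085]);st("away")
P={n:get_image(n) for n in("scene","top")};ims=[]
for n,p in P.items():
    for a in cut_out(p,"rod_grip"):
        uv=np.argwhere(a["pixels"])[:,::-1]
        if np.min(np.linalg.norm(uv-proj(p,[.5,-.176,.05]),axis=1))>4: continue
        w=toplane(p,uv,.05);g=cv2.fitLine((w*1000).astype(np.float32),cv2.DIST_HUBER,0,.01,.01).ravel()
        print(n,len(uv),np.degrees(np.arctan2(g[1],g[0])),g[3]+(500-g[2])*g[1]/g[0],w[:,0].min(),w[:,0].max())
    for X in([.5,-.176,.05],[.626,.1,.1]):
        u,v=proj(p,X).astype(int);ims.append(cv2.resize(p["color"][v-50:v+50,u-50:u+50,::-1],(380,290),interpolation=2))
    for k in("cup","bin","iron_stand","rod_grip"): print(k,[np.round(a["centre"],3).tolist() for a in tip_of(p,k)])
cv2.imwrite("pics/fin.png",np.vstack([np.hstack(ims[:2]),np.hstack(ims[2:])]))
E
```

```text
seat 37.02 [ 0.498  -0.176   0.0535] F [-0.01  0.15 -1.36] T [0.05 0.04 0.04] op 0.138 117.6
open 38.32 [ 0.498  -0.176   0.0535] F [-0.1  -0.34 -0.41] T [-0.02 -0.01  0.03] op 1.0 0.0
away 41.89 [ 0.1242 -0.5357  0.253 ] F [-0.56 -0.36  0.22] T [-0.07  0.07  0.03] op 1.001 0.0
scene 200 -0.8141781 -176.55902 0.43179484614547803 0.6171030362544642
cup [[0.708, -0.133, -0.004], [0.408, 0.354, -0.0]]
bin []
iron_stand [[0.497, -0.17, 0.05], [0.526, -0.48, 0.001], [0.41, 0.354, -0.001]]
rod_grip [[0.677, -0.302, 0.004], [0.455, -0.33, 0.004], [0.49, -0.026, 0.007], [0.505, -0.178, 0.052], [0.281, -0.267, 0.012]]
top 281 -1.2434754 -174.33328 0.4289337819069532 0.6138533143663594
cup [[0.712, -0.134, 0.002]]
bin [[0.412, 0.35, -0.003]]
iron_stand [[0.526, -0.479, 0.002]]
rod_grip [[0.278, -0.27, 0.01], [0.496, -0.176, 0.046], [0.678, -0.302, 0.006], [0.49, -0.026, 0.004]]
```

View pics/fin.png

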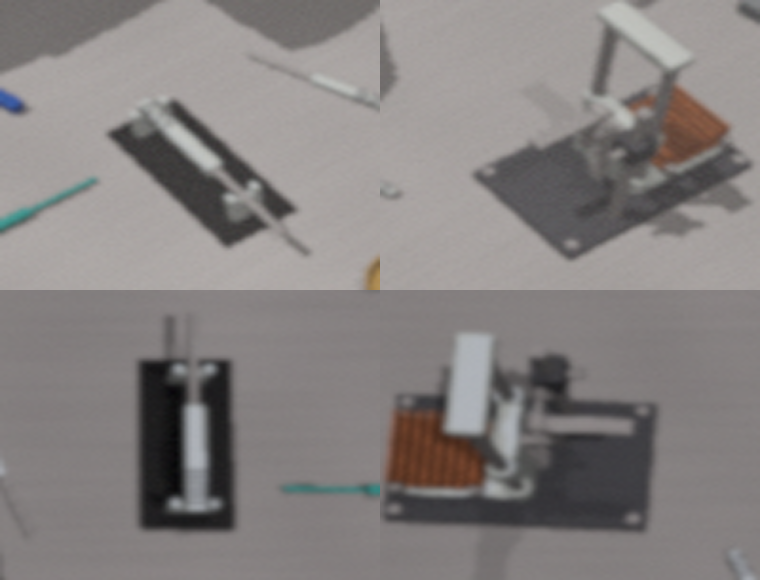

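The rod lies in both notches as it did at first, the heat sink is down over the base plate, and the bystanders haven't moved. Handing in.

```bash
python3 -c "
from rig import *
print(close_job())"
```

```text
the job is handed in; nothing more can be done
None
```

I handed the job in at about 42 s: the carriage sank and stopped with the pawl still held free (about 3 N of rod force on average, no verdict returned), the rod is back in both cradle notches, and the pictures show the cup, bin and iron stand unmoved.

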